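# Find the empty filter bay and push its cover open

### The arm

A 7-joint arm with a two-finger parallel gripper is mounted at the origin on the work surface. World frame = base frame: x ahead of the robot, y to its left, z up, the work surface at z = 0. Lengths are in m, angles in rad, forces in N, time in s.
With the tool pointing down it reaches from about 0.425 to 0.925 m from the base axis. Payload 6.8 kg.
Tool frame: the origin (TCP) lies at the centre of the arm's flange, where the gripper is bolted on; the fingertips stand 173 mm ahead of it and the grasp point (between the pads) lies 155 mm ahead of it (finger_overhang is the distance from the TCP to the fingertips, in m); y points along the fingers, z is the direction in which the jaws open and shut, and the axes are right-handed (so a half turn about y gives the same grasp; the last joint's range is limited). The gripper opens to 85 mm and grips with 20 to 120 N. Pads are 22 mm wide; open, the fingers measure 114 mm over their backs; the gripper's body (76 mm by 85 mm) begins 54 mm behind the grasp point. The pads swing forward as they close: fully open they stand 13 mm farther back than shut.
Start: joints at [1.228, 0.477, 0.022, 1.555, -0.011, 1.109, -0.083], TCP at [0.157, -0.656, 0.405] pointing down, gripper open.
Joint ranges: [-2.96, 2.96], [-0.34, 2.1], [-1.41, 1.46], [0.24, 2.44], [-1.37, 4.51], [0.17, 1.92], [-2.96, 2.96]. Speed limits (rad/s): [2.39, 2.39, 3.14, 3.14, 3.14, 3.14, 3.14].

### API

Orientations are given as a rotation vector (axis times angle).
In Python, from bench import get_obs, grab_frame, hand_in, finger_overhang gives the robot as it stands. The module is installed in compiled form; this text tells all that it offers.
- The arm moves only by the shell command python3 -m jog 'ROWS' [FORCE]. ROWS is JSON, a list of rows, each a list of 3 entries, a list of its own where there are three numbers: the shift along the tool's x, y, z in cm, then the turn about the tool's y in rad, then the gripper command: -1 is fully open, 1 is shut, values between are in proportion. In form: [[[x, y, z], twist, gripper], ...]. A call has 1 to 10 rows; each row is the pose to reach, as a shift and turn from the pose commanded when the call began, along the tool's axes at that moment; what a row does not reach only later rows make up. A row lasts 1/8 s, in which the tool goes at most 62.5 mm and 10.7 degrees, less where a joint would pass 70% of its speed; a pose out of reach is approached as far as the arm can. A call with a gripper value outside its range is refused whole. The fingers move at their own pace and stop on an object; FORCE is the grip in N (left out, the last holds). Time passes only in rows, so rows that repeat a pose let the fingers close. It gives the time, the measured TCP pose, the force and the opening at its end, in the units of the state.
- get_obs(): the state, without advancing time (a new reading comes with each control period).
- grab_frame(name): name is "scene" or "top" or "wrist"; returns a dict with "image" (480x640x3 uint8, blue, green, red), "fx", "fy", "cx", "cy" (pixels), "distortion" ([k1, k2, p1, p2, k3] as OpenCV has them; the pictures are not rectified), "origin" and "rotation" of the camera in the world. Camera axes: x right, y up, looking along -z (the intrinsics and any distortion apply to the point x, -y, -z); pixel columns grow to the right and rows downward; lengths in m; the calibration is good to about 2 mm. A picture is of the moment at which its call begins. There is no depth.
- hand_in(): hands the job in, once; it reports no verdict.
The state is a dict: "clock": time; "joints": joint angles; "qvel": joint speeds; "tau": joint torques, N m; "tcp_pos": TCP position; "orientation": TCP orientation; "contact_force": force on the tool from outside, world axes, zero at the start; "moment": the same for the moment, N m; "grip_width": finger opening in m.
Only numpy, scipy, OpenCV 4.12 (cv2) and the standard library are available. Lean on these libraries where they do the work, as an engineer would, in place of code of your own. Each camera call takes 0.05 s, during which the arm holds its last target.

### The job

One of the four bays in the polishing bench's dust filter box has no cartridge in it, so its black cover rocks when pressed on its white push pad, while the other three are backed up and stay put. Press the covers gently with the fingertips to find the one that rocks, then push that cover down and open, well past 45 degrees, and leave it standing open. Do not force the solid covers, and do not move or pick up the jar, felt pad, tape or polisher.

Things in the scene. Friction and masses are not known exactly. Their poses are not given: they have to be found in the camera images.
- dust_box: Light grey sheet-metal filter box, fixed to the bench, 200 (x) by 460 (y) by 100 mm high, hollow. Origin: centre of its underside; x points to its rear (away from the robot at yaw 0), y along its row of four identical black covers, flush with its top, 106 mm apart (y = 159, 53, -53, -159 mm). The deck behind them (x 34 to 100 mm) carries loose things.
- pad1 (a point): Where to press cover 1 (1 at the box's +y end, 4 at its -y end): centre of the top face of its white round push pad, 30 mm across, standing 7 mm proud of the cover (107 mm above the bench when closed), midway across its width, 38 mm in front (box -x) of its pivot. The pad is springy: it sinks up to 5 mm into the cover at 9 N, even on a solid cover.
- pivot1 (a point): Pivot of cover 1, 3 mm under its top; axis along box y. The cover is 84 (y) by 6 mm and reaches 60 mm from here to the front and 40 mm to the rear. Pressed in front, the front swings down into the box (its edge up to 56 mm) and the rear rises up to 37 mm. The bay under a free cover is open down to 25 mm above the bench.
- cover1 (a joint): Angle of cover 1, rad: 0 closed, grows as its front goes down, 1.2 at its stop. Stiff pivot (0.06 N m, about 2 N at the pad): a free cover gives under a light press and stays where it is left, no spring-back. One backed by a cartridge tilts by under 0.04 rad, then is solid. Exactly one is free; which one changes between runs and cannot be seen.
- pad2 (a point): Where to press cover 2 (1 at the box's +y end, 4 at its -y end): centre of the top face of its white round push pad, 30 mm across, standing 7 mm proud of the cover (107 mm above the bench when closed), midway across its width, 38 mm in front (box -x) of its pivot. The pad is springy: it sinks up to 5 mm into the cover at 9 N, even on a solid cover.
- pivot2 (a point): Pivot of cover 2, 3 mm under its top; axis along box y. The cover is 84 (y) by 6 mm and reaches 60 mm from here to the front and 40 mm to the rear. Pressed in front, the front swings down into the box (its edge up to 56 mm) and the rear rises up to 37 mm. The bay under a free cover is open down to 25 mm above the bench.
- cover2 (a joint): Angle of cover 2, rad: 0 closed, grows as its front goes down, 1.2 at its stop. Stiff pivot (0.06 N m, about 2 N at the pad): a free cover gives under a light press and stays where it is left, no spring-back. One backed by a cartridge tilts by under 0.04 rad, then is solid. Exactly one is free; which one changes between runs and cannot be seen.
- pad3 (a point): Where to press cover 3 (1 at the box's +y end, 4 at its -y end): centre of the top face of its white round push pad, 30 mm across, standing 7 mm proud of the cover (107 mm above the bench when closed), midway across its width, 38 mm in front (box -x) of its pivot. The pad is springy: it sinks up to 5 mm into the cover at 9 N, even on a solid cover.
- pivot3 (a point): Pivot of cover 3, 3 mm under its top; axis along box y. The cover is 84 (y) by 6 mm and reaches 60 mm from here to the front and 40 mm to the rear. Pressed in front, the front swings down into the box (its edge up to 56 mm) and the rear rises up to 37 mm. The bay under a free cover is open down to 25 mm above the bench.
- cover3 (a joint): Angle of cover 3, rad: 0 closed, grows as its front goes down, 1.2 at its stop. Stiff pivot (0.06 N m, about 2 N at the pad): a free cover gives under a light press and stays where it is left, no spring-back. One backed by a cartridge tilts by under 0.04 rad, then is solid. Exactly one is free; which one changes between runs and cannot be seen.
- pad4 (a point): Where to press cover 4 (1 at the box's +y end, 4 at its -y end): centre of the top face of its white round push pad, 30 mm across, standing 7 mm proud of the cover (107 mm above the bench when closed), midway across its width, 38 mm in front (box -x) of its pivot. The pad is springy: it sinks up to 5 mm into the cover at 9 N, even on a solid cover.
- pivot4 (a point): Pivot of cover 4, 3 mm under its top; axis along box y. The cover is 84 (y) by 6 mm and reaches 60 mm from here to the front and 40 mm to the rear. Pressed in front, the front swings down into the box (its edge up to 56 mm) and the rear rises up to 37 mm. The bay under a free cover is open down to 25 mm above the bench.
- cover4 (a joint): Angle of cover 4, rad: 0 closed, grows as its front goes down, 1.2 at its stop. Stiff pivot (0.06 N m, about 2 N at the pad): a free cover gives under a light press and stays where it is left, no spring-back. One backed by a cartridge tilts by under 0.04 rad, then is solid. Exactly one is free; which one changes between runs and cannot be seen.
- jar: Loose jar, 44 mm across, 65 mm tall, standing on the rear deck of the box; origin at the centre of its underside. To be left alone.
- felt_pad: Loose round polishing pad, white on blue, 56 mm across, 26 mm tall, on the rear deck of the box; origin at the centre of its underside. To be left alone.
- tape: Loose roll of yellow masking tape lying flat on the bench off the box's +y end, 100 mm across, 24 mm tall; origin at the centre of its underside. To be left alone.
- polisher: Loose blue hand polisher standing on its 130 mm disc on the bench off the box's -y end, 120 mm tall, handle reaching 170 mm along its own -x; origin at the centre of the disc's underside. To be left alone.

How it is judged:
On the way:
1. the cover of the empty bay is rocked by pressing it with the fingers (value of joint any of cover1, cover2, cover3, cover4 above 0.15 rad and contact force between the fingers and dust_box above 0.3 N), for 0.02 s.
At the end, for the whole second after the job is handed in: One cover stands open by more than 0.85 rad (49 degrees) and still; jar, felt pad, tape and polisher within 25 mm of where they began (value of joint any of cover1, cover2, cover3, cover4 above 0.85 rad and velocity of joint cover1 between -0.05 and 0.05 rad/s and velocity of joint cover2 between -0.05 and 0.05 rad/s and velocity of joint cover3 between -0.05 and 0.05 rad/s and velocity of joint cover4 between -0.05 and 0.05 rad/s and distance of each of jar, felt_pad, tape, polisher from where it was at the start of the episode below 0.025 m); the robot touches nothing.
It fails at once if the box or a cover is forced: fingers press on it with more than 60 N (contact force between the fingers and dust_box above 60 N).
It fails at once if jar, felt pad, tape or polisher is moved more than 25 mm, lifted or tipped (distance of any of jar, felt_pad, tape, polisher from where it was at the start of the episode above 0.025 m or angle between any of jar, felt_pad, tape, polisher's own z axis and vertical above 0.3 rad).
It also fails if it takes over 48 s, if anything falls off the work surface, if the arm or the gripper's body presses on something with over 40 N, if the wrist force passes 120 N, or if a joint passes its speed limit or range.

## Working session

There is one attempt and no reset: what is moved stays moved. The work goes in short steps, Python scripts to look and compute and a shell command to move; the robot and the scene stay as the last step left them, time stands still between calls to the robot, and variables do not carry over. Pictures are saved under pics/ and viewed, and the job is handed in when it is done.

```bash
mkdir -p pics
python3 - <<'E'
from bench import *
import cv2,numpy as np
print(get_obs()); print(finger_overhang)
for n in("scene","top"):
    f=grab_frame(n); cv2.imwrite(f"pics/{n}0.png",f["image"])
    print({k:v for k,v in f.items() if k!="image"})
E
```

```text
{'clock': 0.0, 'joints': array([ 1.22792994,  0.47779573,  0.02234593,  1.55641365, -0.01152074,
        1.1093078 , -0.08308473]), 'qvel': array([ 4.55803104e-04,  1.54313391e-03, -2.10592526e-03,  4.11222643e-04,
        2.27681939e-05,  2.03775972e-04,  2.35578062e-03]), 'tau': array([ 2.59926992e-04, -5.96443105e+01,  1.60818391e+00, -2.81197947e+01,
        1.26687690e-02,  9.37254808e-03, -8.01745784e-06]), 'tcp_pos': array([ 0.15696319, -0.6562245 ,  0.40374445]), 'orientation': array([-0.24766345,  2.09891071, -2.09518048]), 'contact_force': array([0.43747189, 0.60737448, 0.3665336 ]), 'moment': array([-0.04377756,  0.03242032, -0.0063125 ]), 'grip_width': 0.08564821143529593}
0.1734
{'fx': 465.17166953055687, 'fy': 465.17166953055687, 'cx': 319.0027596144602, 'cy': 242.34383730850016, 'distortion': array([0.03342256, 0.        , 0.        , 0.        , 0.        ]), 'origin': array([ 1.0951228 , -0.00999482,  0.89901621]), 'rotation': array([0.42721617, 0.40017903, 1.46708878])}
{'fx': 595.4044898462914, 'fy': 595.4044898462914, 'cx': 312.80642710903624, 'cy': 234.59742994927802, 'distortion': array([-0.11577286,  0.        ,  0.        ,  0.        ,  0.        ]), 'origin': array([0.42573538, 0.00517589, 1.44179229]), 'rotation': array([ 0.1144894 , -0.11633609, -1.5588039 ])}
```

View pics/scene0.png

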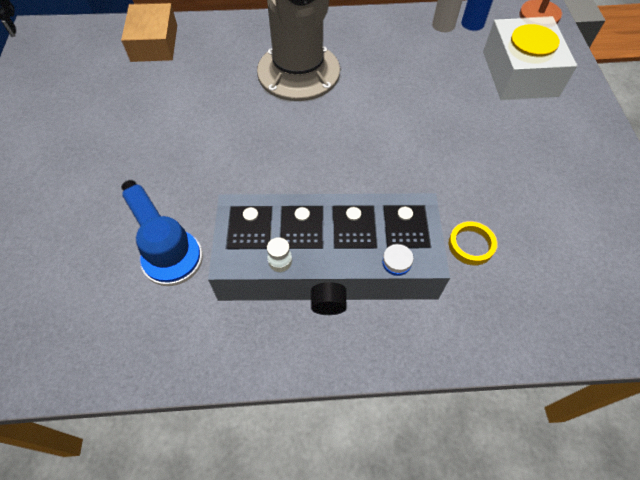

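View pics/top0.png

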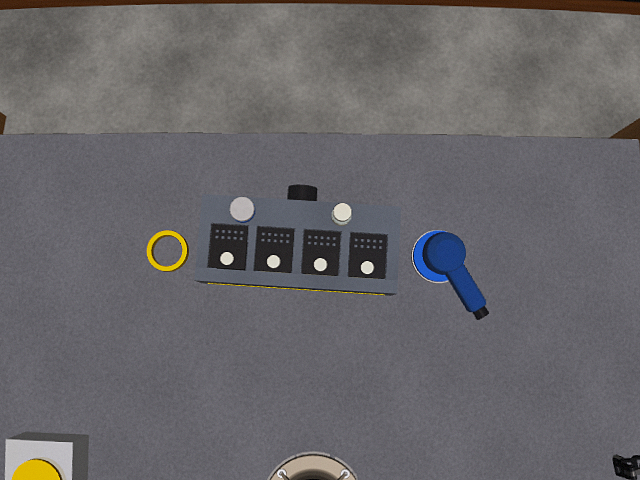

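Both views show four white pads, seen from above at about (227,258), (274,261), (320,265) and (367,268), with cover 1 on the left. The felt pad and jar sit on the rear deck, the tape is at the left and the polisher at the right.

```bash
cat > h.py <<'E'
from bench import *
import cv2,numpy as np
from scipy.spatial.transform import Rotation as R
def unproj(f,px,z):
    K=np.array([[f["fx"],0,f["cx"]],[0,f["fy"],f["cy"]],[0,0,1]])
    u=cv2.undistortPoints(np.array(px,float).reshape(-1,1,2),K,f["distortion"]).reshape(-1,2)
    d=R.from_rotvec(f["rotation"]).apply(np.c_[u[:,0],-u[:,1],-np.ones(len(u))])
    o=f["origin"]; return o+d*((z-o[2])/d[:,2])[:,None]
def blobs(f,lo=190):
    im=f["image"]; m=(im.min(2)>lo).astype(np.uint8)
    n,l,s,c=cv2.connectedComponentsWithStats(m)
    return [(c[i].round(1),s[i,4]) for i in range(1,n) if s[i,4]>60]
E
python3 - <<'E'
from h import *
allp={}
for n in("scene","top"):
    f=grab_frame(n); b=blobs(f); 
    reg=[x for x in b if (205<x[0][1]<222 and n=="scene") or (254<x[0][1]<272 and n=="top" and 200<x[0][0]<390)]
    print(n,reg); p=unproj(f,[x[0] for x in reg],.107); p=p[np.argsort(-p[:,1])]; print(p.round(4)); print(np.linalg.norm(np.diff(p,axis=0),axis=1)); allp[n]=p
p=(allp["scene"]+allp["top"])/2
c=p.mean(0); v=p[0]-p[3]; print("yaw",np.arctan2(-v[0],v[1]),p.round(4))
o=get_obs(); M=R.from_rotvec(o["orientation"]).as_matrix(); print(M.round(3))
E
```

```text
scene [(array([353.2, 212.7]), np.int32(135)), (array([405. , 212.5]), np.int32(139)), (array([249.8, 213.3]), np.int32(137)), (array([301.6, 213.1]), np.int32(129))]
[[ 0.5698  0.2011  0.107 ]
 [ 0.5633  0.0951  0.107 ]
 [ 0.5574 -0.0107  0.107 ]
 [ 0.551  -0.1167  0.107 ]]
[0.10621502 0.10592201 0.10616142]
top [(array([226.4, 258.1]), np.int32(113)), (array([273. , 261.1]), np.int32(113)), (array([319.8, 264.1]), np.int32(118)), (array([366.6, 267.1]), np.int32(120))]
[[ 0.5682  0.1991  0.107 ]
 [ 0.5624  0.0936  0.107 ]
 [ 0.5566 -0.0119  0.107 ]
 [ 0.5507 -0.1173  0.107 ]]
[0.10567673 0.10563257 0.10559218]
yaw -0.057004975984343204 [[ 0.569   0.2001  0.107 ]
 [ 0.5629  0.0943  0.107 ]
 [ 0.557  -0.0113  0.107 ]
 [ 0.5509 -0.117   0.107 ]]
[[-0.973 -0.     0.233]
 [-0.233  0.001 -0.973]
 [ 0.    -1.    -0.001]]
```

```bash
cat >> h.py <<'E'
P=np.array([[.569,.2001,.107],[.5629,.0943,.107],[.557,-.0113,.107],[.5509,-.117,.107]])
YAW=-.057
BX=np.array([np.cos(YAW),np.sin(YAW),0])
def goto(pt):
    o=get_obs(); M=R.from_rotvec(o["orientation"]).as_matrix()
    t=np.array([-BX,[0,0,-1],np.cross(-BX,[0,0,-1])]).T
    tw=(R.from_matrix(M.T@t)).as_rotvec()
    print("shift cm",(M.T@(np.array(pt)-o["tcp_pos"])*100).round(2),"turn",tw.round(3),"clock",o["clock"],"tcp",o["tcp_pos"].round(4),"F",o["contact_force"].round(2),"w",round(o["grip_width"],4))
E
python3 -c "
from h import *
for i in (3,2,1,0): goto(P[i]+[0,0,.173+.03])"
```

```text
shift cm [-50.86   9.45 -43.28] turn [0.001 0.292 0.   ] clock 0.2 tcp [ 0.157  -0.6563  0.4041] F [-1.35 -0.41  0.3 ] w 0.0853
shift cm [-53.91   9.46 -53.42] turn [0.001 0.292 0.   ] clock 0.2 tcp [ 0.157  -0.6563  0.4041] F [-1.35 -0.41  0.3 ] w 0.0853
shift cm [-56.94   9.48 -63.55] turn [0.001 0.292 0.   ] clock 0.2 tcp [ 0.157  -0.6563  0.4041] F [-1.35 -0.41  0.3 ] w 0.0853
shift cm [-60.     9.49 -73.7 ] turn [0.001 0.292 0.   ] clock 0.2 tcp [ 0.157  -0.6563  0.4041] F [-1.35 -0.41  0.3 ] w 0.0853
```

```bash
python3 -m jog '[[[-5,0,-4.2],0.03,1],[[-10,0,-8.5],0.06,1],[[-15,0,-13],0.09,1],[[-20,0,-17],0.12,1],[[-25,0,-21],0.15,1],[[-30,0,-26],0.18,1],[[-35,0,-30],0.21,1],[[-40,0,-34],0.24,1],[[-45,0,-38],0.27,1],[[-50.9,0,-43.3],0.29,1]]' 20; python3 -c "
from h import *
goto(P[3]+[0,0,.173+.03])"
```

```text
clock: 1.45
tcp_pos: [0.5271, -0.1508, 0.4048]
orientation: [-0.062, -2.193, 2.193]
contact_force: [0.1, -0.1, 0.1]
grip_width: 0.0002
shift cm [-2.18  9.48 -3.52] turn [-0.     0.001 -0.   ] clock 1.45 tcp [ 0.5271 -0.1508  0.4048] F [ 0.15 -0.07  0.14] w 0.0002
```

```bash
python3 -m jog '[[[0,2,0],0,1],[[0,4,0],0,1],[[0,6,0],0,1],[[0,6,0],0,1]]'; python3 -c "
from h import *
goto(P[3]+[0,0,.173+.03])
f=grab_frame('wrist');cv2.imwrite('pics/w1.png',f['image'])
f=grab_frame('scene');cv2.imwrite('pics/s1.png',f['image'])
"
```

```text
clock: 1.95
tcp_pos: [0.5255, -0.1523, 0.3433]
orientation: [-0.057, -2.193, 2.191]
contact_force: [-0.3, -0.7, -0.5]
grip_width: 0.0002
shift cm [-2.35  3.32 -3.67] turn [0.001 0.002 0.003] clock 1.95 tcp [ 0.5255 -0.1523  0.3433] F [-0.29 -0.69 -0.52] w 0.0002
```

View pics/w1.png

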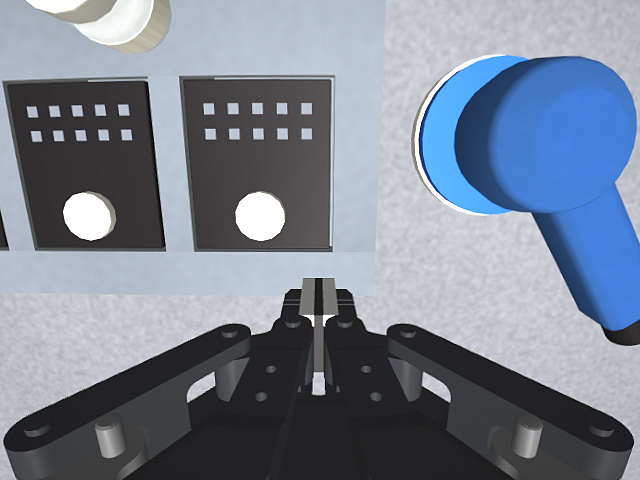

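View pics/s1.png

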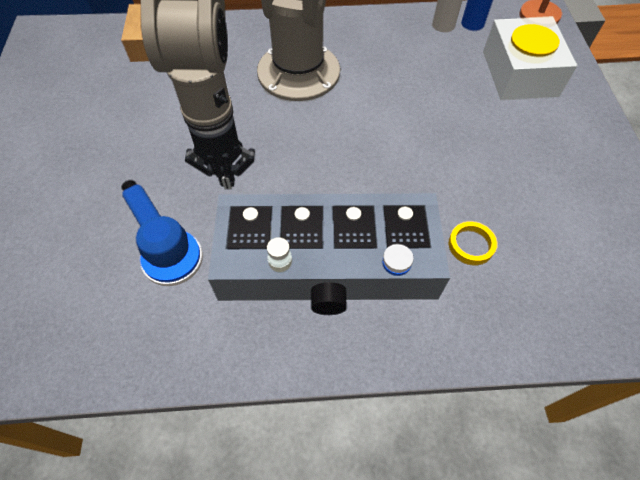

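The wrist view shows the shut fingertips at about (318,295). That is short of pad 4 at (260,216), to its front and on its -y side, which agrees with the computed shift.

```bash
python3 -m jog '[[[-1.2,0,-1.8],0,1],[[-2.4,0,-3.7],0,1],[[-2.4,1.2,-3.7],0,1],[[-2.4,2.4,-3.7],0,1],[[-2.4,2.4,-3.7],0,1]]'; python3 -c "
from h import *
goto(P[3]+[0,0,.173])
f=grab_frame('wrist');cv2.imwrite('pics/w2.png',f['image'])
"
```

```text
clock: 2.68
tcp_pos: [0.5511, -0.1179, 0.3193]
orientation: [-0.059, -2.191, 2.191]
contact_force: [0.2, -0.7, 0.3]
grip_width: -0.0002
shift cm [ 0.01  3.93 -0.09] turn [-0.     0.     0.003] clock 2.675 tcp [ 0.5511 -0.1179  0.3193] F [ 0.25 -0.67  0.31] w -0.0002
```

View pics/w2.png

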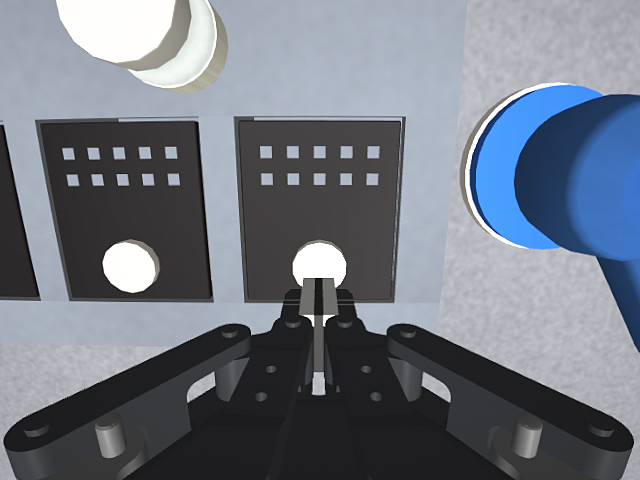

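The fingertips are lined up with pad 4, which shows at (319,266). I'll lower gently.

```bash
python3 -m jog '[[[0,1.2,0],0,1],[[0,2.4,0],0,1],[[0,2.7,0],0,1],[[0,3.0,0],0,1],[[0,3.3,0],0,1],[[0,3.6,0],0,1],[[0,3.6,0],0,1]]'; python3 -c "
from h import *
goto(P[3]+[0,0,.173])"
```

```text
clock: 3.6
tcp_pos: [0.5521, -0.1168, 0.2846]
orientation: [-0.06, -2.193, 2.193]
contact_force: [-0.7, -0.4, -0.3]
grip_width: -0.0
shift cm [0.12 0.46 0.03] turn [-0.     0.002  0.   ] clock 3.6 tcp [ 0.5521 -0.1168  0.2846] F [-0.7  -0.42 -0.32] w -0.0
```

```bash
python3 -m jog '[[[0,0.2,0],0,1],[[0,0.4,0],0,1],[[0,0.6,0],0,1],[[0,0.7,0],0,1],[[0,0.7,0],0,1]]'; python3 -c "
from h import *
goto(P[3]+[0,0,.173])"
```

```text
clock: 4.22
tcp_pos: [0.5522, -0.1168, 0.2779]
orientation: [-0.061, -2.193, 2.194]
contact_force: [-1.9, 0.0, 3.6]
grip_width: -0.0004
shift cm [ 0.13 -0.21  0.03] turn [-0.     0.002 -0.   ] clock 4.225 tcp [ 0.5522 -0.1168  0.2779] F [-1.9   0.01  3.61] w -0.0004
```

```bash
python3 -m jog '[[[0,0.1,0],0,1],[[0,0.2,0],0,1],[[0,0.2,0],0,1]]'; python3 -c "
from h import *
goto(P[3]+[0,0,.173])"
```

```text
clock: 4.6
tcp_pos: [0.5522, -0.1168, 0.2761]
orientation: [-0.061, -2.193, 2.194]
contact_force: [-3.4, 0.5, 8.0]
grip_width: -0.0004
shift cm [ 0.13 -0.39  0.03] turn [-0.     0.002 -0.   ] clock 4.6 tcp [ 0.5522 -0.1168  0.2761] F [-3.41  0.48  7.96] w -0.0004
```

Cover 4 holds 8 N at 4 mm, so it is solid. Next I lift and move to pad 3, which is 10.6 cm along tool -z with x corrected.

```bash
python3 -m jog '[[[0,-1.2,0],0,1],[[0,-2.4,0],0,1],[[0,-2.4,-4],0,1],[[0,-2.4,-8],0,1],[[0.1,-2.4,-10.6],0,1],[[0.1,-1.5,-10.6],0,1],[[0.1,-1.0,-10.6],0,1],[[0.1,-1.0,-10.6],0,1]]'; python3 -c "
from h import *
goto(P[2]+[0,0,.173])"
```

```text
clock: 5.6
tcp_pos: [0.5567, -0.0125, 0.285]
orientation: [-0.061, -2.191, 2.192]
contact_force: [0.3, 0.2, 1.3]
grip_width: -0.0003
shift cm [-0.02  0.5  -0.12] turn [-0.001 -0.     0.001] clock 5.6 tcp [ 0.5567 -0.0125  0.285 ] F [0.34 0.19 1.28] w -0.0003
```

```bash
python3 -m jog '[[[0,0.2,0],0,1],[[0,0.4,0],0,1],[[0,0.6,0],0,1],[[0,0.8,0],0,1],[[0,0.9,0],0,1],[[0,0.9,0],0,1]]'; python3 -c "
from h import *
goto(P[2]+[0,0,.173])"
```

```text
clock: 6.35
tcp_pos: [0.5571, -0.0111, 0.277]
orientation: [-0.061, -2.193, 2.194]
contact_force: [-1.4, -1.0, 5.6]
grip_width: 0.0001
shift cm [ 0.   -0.3   0.02] turn [-0.     0.002 -0.   ] clock 6.35 tcp [ 0.5571 -0.0111  0.277 ] F [-1.38 -1.04  5.56] w 0.0001
```

Cover 3 is solid too, at 5.6 N and 3 mm. On to cover 2.

```bash
python3 -m jog '[[[0,-1.2,0],0,1],[[0,-2.2,0],0,1],[[0,-2.2,-4],0,1],[[0,-2.2,-8],0,1],[[0,-2.2,-10.6],0,1],[[0,-1.4,-10.6],0,1],[[0,-0.9,-10.6],0,1],[[0,-0.9,-10.6],0,1]]'; python3 -m jog '[[[0,0.2,0],0,1],[[0,0.4,0],0,1],[[0,0.6,0],0,1],[[0,0.8,0],0,1],[[0,0.9,0],0,1],[[0,0.9,0],0,1]]'; python3 -c "
from h import *
goto(P[1]+[0,0,.173])"
```

```text
clock: 7.35
tcp_pos: [0.5627, 0.0933, 0.2851]
orientation: [-0.061, -2.19, 2.193]
contact_force: [-0.1, 0.1, 0.2]
grip_width: 0.0004
clock: 8.1
tcp_pos: [0.5629, 0.0948, 0.277]
orientation: [-0.061, -2.193, 2.194]
contact_force: [-2.2, -1.3, 5.4]
grip_width: 0.0002
shift cm [-0.   -0.3   0.05] turn [-0.     0.002 -0.   ] clock 8.1 tcp [0.5629 0.0948 0.277 ] F [-2.2  -1.25  5.37] w 0.0002
```

Cover 2 is solid as well. Cover 1 should be the free one, so I'll check it.

```bash
python3 -m jog '[[[0,-1.2,0],0,1],[[0,-2.2,0],0,1],[[0,-2.2,-4],0,1],[[0,-2.2,-8],0,1],[[0,-2.2,-10.6],0,1],[[0,-1.4,-10.6],0,1],[[0,-0.9,-10.6],0,1],[[0,-0.9,-10.6],0,1]]'; python3 -m jog '[[[0,0.2,0],0,1],[[0,0.4,0],0,1],[[0,0.6,0],0,1],[[0,0.8,0],0,1],[[0,1.0,0],0,1],[[0,1.0,0],0,1]]'; python3 -c "
from h import *
goto(P[0]+[0,0,.173])"
```

```text
clock: 9.1
tcp_pos: [0.5687, 0.1991, 0.285]
orientation: [-0.061, -2.19, 2.193]
contact_force: [0.5, -1.1, 0.3]
grip_width: 0.0001
clock: 9.85
tcp_pos: [0.5685, 0.2008, 0.2755]
orientation: [-0.06, -2.193, 2.193]
contact_force: [-1.2, 0.8, 0.3]
grip_width: 0.0
shift cm [-0.05 -0.45  0.07] turn [-0.     0.002  0.001] clock 9.85 tcp [0.5685 0.2008 0.2755] F [-1.17  0.78  0.27] w 0.0
```

Cover 1 gives, with almost no force at 4.5 mm. I'll push it down, drifting toward the pivot.

```bash
python3 -m jog '[[[0,0.4,0],0,1],[[0,0.8,0],0,1],[[0,1.2,0],0,1],[[-0.2,1.6,0],0,1],[[-0.4,2.0,0],0,1],[[-0.6,2.4,0],0,1],[[-0.8,2.8,0],0,1],[[-1.0,3.2,0],0,1],[[-1.0,3.2,0],0,1]]'; python3 -c "
from h import *
goto(P[0]+[0,0,.173])
f=grab_frame('wrist');cv2.imwrite('pics/w3.png',f['image'])
f=grab_frame('scene');cv2.imwrite('pics/s3.png',cv2.resize(f['image'][140:320,300:520],(800,654))[:600])
"
```

```text
clock: 10.98
tcp_pos: [0.5784, 0.2003, 0.2434]
orientation: [-0.059, -2.192, 2.193]
contact_force: [-3.9, 0.2, 3.2]
grip_width: -0.0001
shift cm [ 0.94 -3.66  0.07] turn [-0.     0.002  0.001] clock 10.975 tcp [0.5784 0.2003 0.2434] F [-3.94  0.15  3.24] w -0.0001
```

View pics/s3.png

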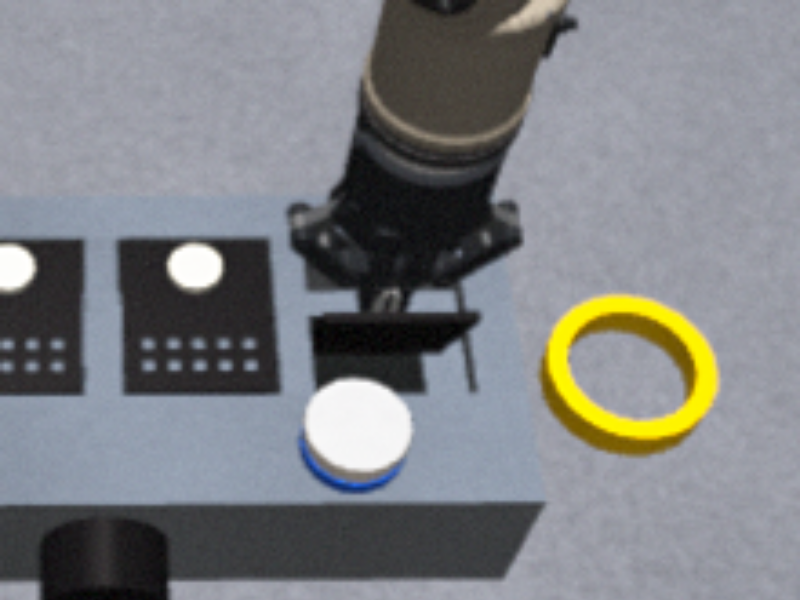

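View pics/w3.png

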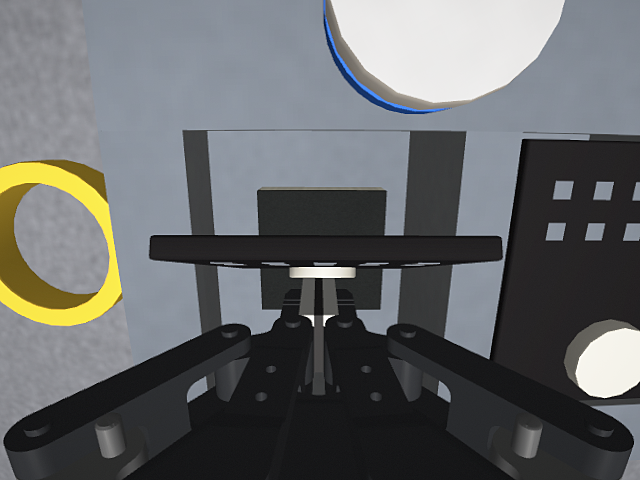

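The cover now stands steep. In the wrist view its edge is a thin band at rows 236-262, with the pad face against the fingers at (320,272), and felt pad and tape look untouched. I'll back off toward the front and then go up.

```bash
python3 -m jog '[[[0.5,0,0],0,1],[[1.0,0,0],0,1],[[1.3,-0.5,0],0,1],[[1.3,-2,0],0,1],[[1.3,-5,0],0,1],[[1.3,-9,0],0,1],[[5,-13,0],0,1],[[9,-14,0],0,1],[[12,-14,0],0,1],[[12,-14,0],0,1]]'; python3 -c "
from h import *
goto(P[0]+[0,0,.173])
f=grab_frame('wrist');cv2.imwrite('pics/w4.png',f['image'])
f=grab_frame('top');cv2.imwrite('pics/t4.png',f['image'])
f=grab_frame('scene');cv2.imwrite('pics/s4f.png',f['image']);cv2.imwrite('pics/s4.png',cv2.resize(f['image'][140:320,300:520],(800,654))[:600])
"
```

```text
clock: 12.32
tcp_pos: [0.4572, 0.2073, 0.3852]
orientation: [-0.06, -2.195, 2.195]
contact_force: [-0.0, -0.8, -0.2]
grip_width: -0.0006
shift cm [-11.19  10.53   0.12] turn [ 0.     0.004 -0.002] clock 12.325 tcp [0.4572 0.2073 0.3852] F [-0.04 -0.78 -0.23] w -0.0006
```

View pics/s4.png

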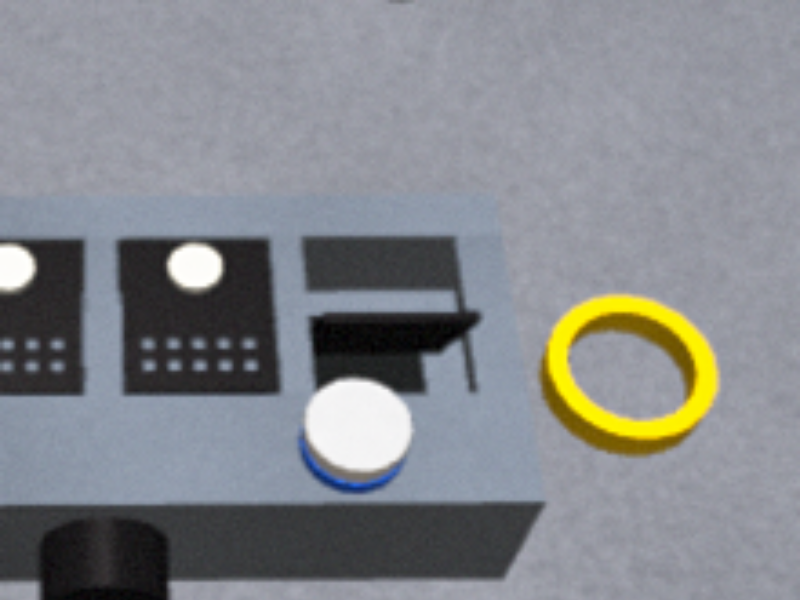

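View pics/w4.png

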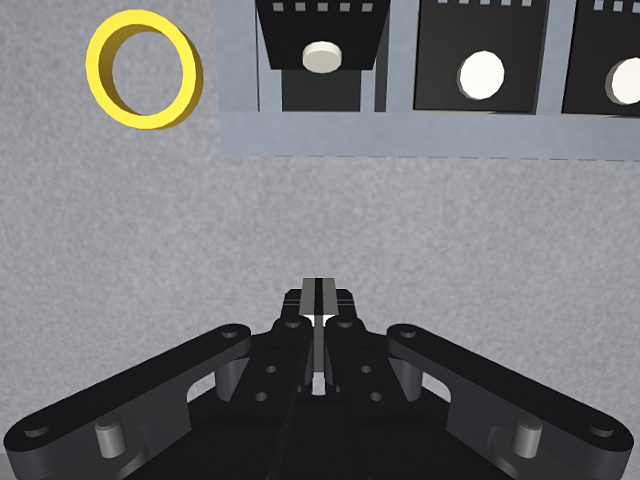

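View pics/t4.png

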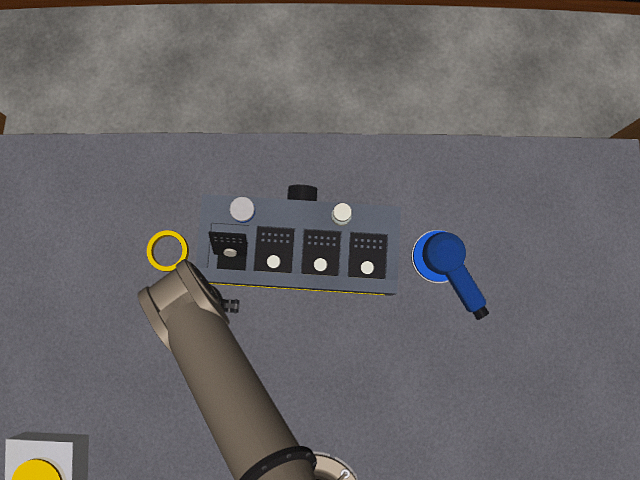

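Cover 1 stays open, with its pad at (322,57) in the wrist view and (230,253) from above. The loose items look unmoved. I'll work out the angle from the pad's position.

Run:
```python
from h import *
a=cv2.imread('pics/t4.png')
def proj(f,X):
    Xc=R.from_rotvec(f["rotation"]).inv().apply(X-f["origin"]); Xc=Xc*[1,-1,-1]
    K=np.array([[f["fx"],0,f["cx"]],[0,f["fy"],f["cy"]],[0,0,1]])
    return cv2.projectPoints(Xc.reshape(-1,1,3),np.zeros(3),np.zeros(3),K,f["distortion"])[0].reshape(-1,2)
piv=P[0]+.038*BX; piv[2]=.097
f=grab_frame('top'); w=grab_frame('wrist'); s=grab_frame('scene')
for t in (0,.7,.85,1,1.1,1.2):
    e=-BX*np.cos(t)+[0,0,-np.sin(t)]; n=-BX*np.sin(t)+[0,0,np.cos(t)]
    X=np.array([piv+.038*e+.010*n]); r=np.array([piv-.04*e+.003*n])
    print(t,"padtop",proj(f,X).round(1),"padwrist",proj(w,X).round(1),"rear scene",proj(s,r).round(1),"rear top",proj(f,r).round(1))
print([b for b in blobs(f,150) if 200<b[0][0]<260],[b for b in blobs(w,150) if b[0][1]<75 and 290<b[0][0]<350])
o=cv2.imread('pics/top0.png');d=cv2.absdiff(o,f["image"]).max(2)
for n,(x,y,W,H) in dict(felt=(226,193,32,32),jar=(328,198,28,28),tape=(143,226,36,46),pol=(408,225,85,98)).items(): print(n,(d[y:y+H,x:x+W]>40).sum())
```

```text
0 padtop [[226.  257.7]] padwrist [[320.4  75.2]] rear scene [[407.9 246.8]] rear top [[229.4 224.2]]
0.7 padtop [[227.7 257.9]] padwrist [[320.2  78.5]] rear scene [[409.4 235.4]] rear top [[227.4 227.4]]
0.85 padtop [[228.2 256.9]] padwrist [[320.1  75.5]] rear scene [[409.5 232.3]] rear top [[227.  229.1]]
1 padtop [[228.6 255.6]] padwrist [[320.1  71.5]] rear scene [[409.5 229.2]] rear top [[226.6 231.1]]
1.1 padtop [[228.8 254.5]] padwrist [[320.1  68.2]] rear scene [[409.4 227.2]] rear top [[226.3 232.6]]
1.2 padtop [[229.1 253.3]] padwrist [[320.1  64.6]] rear scene [[409.4 225.2]] rear top [[226.1 234.2]]
[(array([241.5, 208.2]), np.int32(433))] [(array([320.3,  60.6]), np.int32(958))]
felt 0
jar 0
tape 34
pol 0
```

All the cues point to about 1.2 rad: the pad at row 253 from above and the rear edge near row 234. The robot is clear of everything. The only picture difference at the loose items is by the tape, where the arm overlaps it from above.

```bash
python3 -c "
from bench import *
print(hand_in(), get_obs()['clock'])"
```

```text
the job is handed in; nothing more can be done
the job is handed in; nothing more can be done
```

Cover 1, at the box's +y end, was the free one. I pushed it down and left it standing open, and handed the job in at about 12.5 s of the 48 s allowed; `hand_in()` gives no verdict.

- **Finding it:** I pressed covers 4, 3 and 2 gently and all three held, at 8.0, 5.6 and 5.4 N. Cover 1 gave way with about 0.3 N at the same depth.
- **Opening it:** I pushed it down and toward its pivot, then backed the fingers off to the front and lifted clear. Recorded forces on the tool stayed under 10 N.
- **Angle:** In the top view it matches roughly 1.2 rad, about at its stop. The wrist view puts the pad about 4 pixels past the 1.2 rad prediction. I take that as the pad's side showing, so this is an estimate, but well above 0.85 rad.
- **Loose items:** The jar, felt pad and polisher show no change between the first and last top pictures. The tape area differed by 34 pixels, which I put down to the arm overlapping it in that view. It looked unmoved in the scene picture.
- **Robot:** It ended clear of everything, with about zero contact force.

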